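Feed a marker down the gravity chute, cap first

TASK

Pick up the blue-capped marker and lay it in the wide pan at the upper end of the green chute with its cap pointing downhill, so that it slides down the narrow channel and comes out cap first, resting against the stop at the bottom. Leave the black-capped marker where it lies.

Things in the scene. Friction and masses are not known exactly. Their poses are not given: they have to be found in the camera images.
- marker_blue: Marker pen with a white barrel and a blue cap, lying on the worktop; a rod 136 mm long, 16.4 mm thick, 18 g. Origin: middle of its length, at the start on its underside (8 mm below the pen's axis; it turns with the pen). Its y axis runs from the cap to the plain rear end, so the cap points along -y. Grip it across the middle.
- blue_cap_end (a point): Centre of the outer end of the blue cap of that marker: on the pen's axis, 68 mm from the middle.
- marker_black: The same kind of marker but with a black cap, 136 mm long, 16.4 mm thick; origin and axes as for the blue one. Not to be used or moved.
- chute_mouth (a point): Point on the middle line of the chute's floor, in the pan at the upper end where parts are fed, 165 mm above the worktop. Along the slope from it: the pan begins 80 mm uphill; grey guide fences close in from 10 to 110 mm downhill; the lips span 110 to 220 mm; the stop is at 260 mm. A marker let go just above it, in line with the chute, rolls to the middle and slides down by itself.
- chute_stop (a point): Middle of the inner face of the end stop at the bottom of the chute, 8 mm off the channel floor (where the end of a marker's axis comes to rest). x points downhill along the slope.
- chute: Fixed green chute on a dark foot. Origin: under its middle, on the worktop; x points level, downhill; z up. Its polished V-shaped floor (each side rising 20 degrees from the middle line, friction about 0.35) falls 30 degrees along x. Upper end: a pan 150 mm wide, then a channel 33 mm wide, roofed 32 mm up by lips with a 10 mm slot between, its last 40 mm open on top, up to the stop.
Things that resemble listed ones, but are neither listed nor needed, are in the scene too. What is shaped like the marker_blue but orange is not meant.

How it is judged:
At the end, for the whole second after the job is handed in: The blue-capped marker lies at rest, released, in the chute's channel, in line with it within 10 degrees, with the end of its cap within 20 mm of the middle of the stop; the black-capped marker has never been moved by more than 40 mm (distance between blue_cap_end and chute_stop below 0.02 m and angle between the y axis of marker_blue and the x axis of chute_stop, either way round below 0.17 rad and linear speed of marker_blue below 0.02 m/s); the robot touches nothing.
It fails at once if the black-capped marker is moved by more than 40 mm (distance of marker_black from where it was at the start of the episode above 0.04 m).
It also fails if it takes over 40 s, if anything falls off the work surface, if the arm or the gripper's body presses on something with over 40 N, if the wrist force passes 120 N, or if a joint passes its speed limit or range.

ROBOT

A 6-joint arm with a two-finger parallel gripper is mounted at the origin on a cart in front of the work surface, level with it; the furniture and walls round the work are solid. World frame = base frame: x ahead of the robot, y to its left, z up, the work surface at z = 0. Lengths are in m, angles in rad, forces in N, time in s.
With the tool pointing down it reaches from about 0.35 to 0.775 m from the base axis. Payload 5.5 kg.
Tool frame: the origin (TCP) lies between the finger pads; the fingertips stand 8 mm ahead of it and the grasp point (between the pads) lies 11 mm behind it; z points along the fingers, y is the line along which they close (so a half turn about z gives the same grasp; the last joint's range is limited). The gripper opens to 85 mm and grips with 20 to 120 N. Pads are 22 mm wide; open, the fingers measure 114 mm over their backs; the gripper's body (76 mm by 85 mm) begins 54 mm behind the grasp point. The pads swing forward as they close: fully open they stand 13 mm farther back than shut.
Start: joints at [1.058, 0.313, 0.046, 1.304, 0, 1.431], TCP at [0.209, 0.536, 0.239] pointing down, gripper open.
Joint ranges: [-2.76, 2.76], [-0.86, 1.69], [-1.03, 1.26], [-2.2, 2.34], [-1.47, 1.5], [-3.14, 3.14]. Speed limits (rad/s): [2.57, 2.57, 3.14, 3.14, 3.14, 3.14].

INTERFACE

Orientations are given as a unit quaternion [w, x, y, z].
In Python, from workcell import status, vision, job gives the robot as it stands. The module is installed in compiled form; this text tells all that it offers.
- The arm moves only by the tool apply_moves, never from a script. Its argument "moves" is one flat list of numbers, 6 for each row, row after row: the shift along the world's x, y, z in units of 25 mm (1.0 is 25 mm), then the turn, a rotation vector about the world's x, y, z in rad. In form: [x, y, z, rx, ry, rz, x, y, z, rx, ry, rz, ...]. A call has 1 to 20 rows; each row is the pose to reach, as a shift and turn from the pose commanded when the call began; what a row does not reach only later rows make up. A row lasts 1/12 s, in which the tool goes at most 41.7 mm and 7.16 degrees, less where a joint would pass 70% of its speed; a pose out of reach is approached as far as the arm can. A call with a gripper value outside its range is refused whole. "claw" is the opening in per cent of the stroke, from 0 (shut) to 100 (fully open), set as the call begins (left out, the last holds). The fingers move at their own pace and stop on an object; "newtons" is the grip in N (left out, the last holds). Time passes only in rows, so rows that repeat a pose let the fingers close. It gives the time, the measured TCP pose, the force, the opening and the grip force at its end, in the units of the state.
- status.get_state(): the state, without advancing time (a new reading comes with each control period).
- vision.read_camera(name): name is "scene" or "top" or "wrist"; returns a dict with "image" (420x560x3 uint8, blue, green, red), "camera_matrix" (3x3 intrinsics, pixels), "camera_from_world" (4x4, takes a point from world to camera coordinates). Camera axes: x right, y down, z forward; pixel columns grow to the right and rows downward; lengths in m; the calibration is good to about 2 mm. A picture is of the moment at which its call begins. There is no depth.
- job.hand_in(): hands the job in; it is judged then, once.
The state is a dict: "clock": time; "joint_pos": joint angles; "qvel": joint speeds; "tau": joint torques, N m; "tcp_pos": TCP position; "orientation": TCP orientation; "wrist_force": force on the tool from outside, world axes, zero at the start; "ft_torque": the same for the moment, N m; "finger_gap": finger opening in m; "grip_force": force on a finger pad.
Only numpy, scipy, OpenCV 4.12 (cv2) and the standard library are available. Lean on these libraries where they do the work, as an engineer would, in place of code of your own. Each camera call takes 0.05 s, during which the arm holds its last target. There are 200 camera calls.

## Working session

There is one attempt and no reset: what is moved stays moved. The work goes in short steps, Python scripts to look and compute and a tool call to move; the robot and the scene stay as the last step left them, time stands still between calls to the robot, and variables do not carry over. Pictures are saved under pics/ and viewed, at most 10 in all, crops included, and the job is handed in when it is done.

Besides the shell and the picture viewer there is one more tool, called after "Call:" as name(argument=value, ...), one argument or row to a line, values as JSON. apply_moves: Moves the arm, as the interface text tells. Its arguments: {"type":"object","properties":{"moves":{"type":"array","items":{"type":"number"}},"claw":{"type":"number"},"newtons":{"type":"number"}},"required":["moves"]}

```bash
mkdir -p pics; cat > h.py <<'E'
import numpy as np, cv2
from workcell import status, vision, job
def shot(n,f):
    d=vision.read_camera(n); cv2.imwrite('pics/'+f,d['image']); np.savez('pics/'+f[:-4]+'.npz',K=d['camera_matrix'],T=d['camera_from_world']); return d
def ray(f,u,v,z):
    d=np.load('pics/'+f+'.npz'); K,T=d['K'],d['T']; R=T[:3,:3]; c=-R.T@T[:3,3]
    r=R.T@np.linalg.solve(K,[u,v,1]); return c+r*(z-c[2])/r[2]
def proj(f,p):
    d=np.load('pics/'+f+'.npz'); q=d['T'][:3,:3]@np.array(p)+d['T'][:3,3]; q=d['K']@q; return q[:2]/q[2]
E
python3 - <<'E'
from h import *
a=shot('scene','s1.png');b=shot('top','t1.png')
for d in(a,b): print(np.round(d['camera_matrix'],1).tolist(),np.round(d['camera_from_world'],3).tolist())
s=status.get_state();print(s['tcp_pos'],s['orientation'],s['clock'])
E
```

```text
[[542.9, 0.0, 285.9], [0.0, 542.9, 208.8], [0.0, 0.0, 1.0]] [[0.758, -0.653, 0.015, -0.448], [-0.487, -0.58, -0.653, 0.357], [0.435, 0.487, -0.757, 1.074], [0.0, 0.0, 0.0, 1.0]]
[[380.5, 0.0, 275.0], [0.0, 380.5, 211.9], [0.0, 0.0, 1.0]] [[0.017, -1.0, 0.023, -0.012], [-0.995, -0.019, -0.096, 0.606], [0.096, -0.021, -0.995, 0.961], [0.0, 0.0, 0.0, 1.0]]
[0.20924632 0.53510619 0.23849856] [-2.54064526e-04  1.85349680e-01  9.82672287e-01 -7.79856483e-04] 0.1
```

View pics/s1.png

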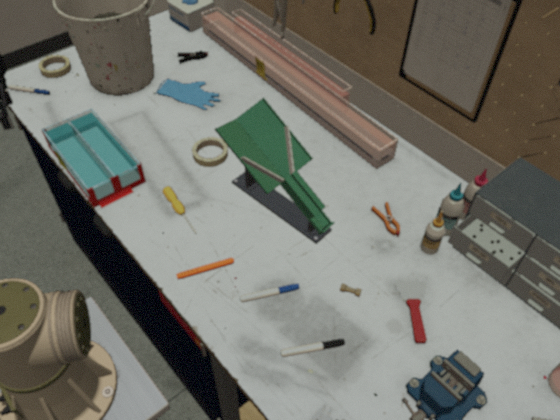

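View pics/t1.png

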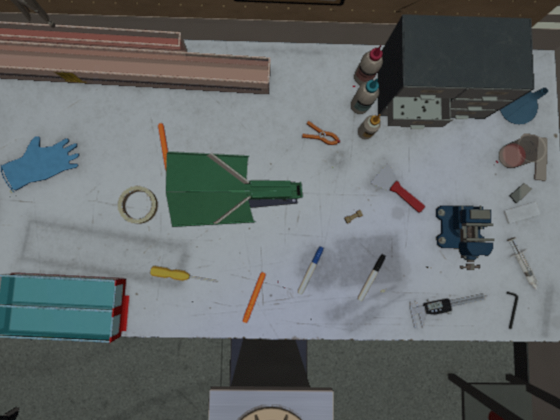

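The scene view shows the blue marker from its rear at about (243,299) to its cap at (298,287), and the black one at (282,352)–(343,342). The green chute runs downhill from about (240,120) to (325,225). In the top view the blue marker runs (302,291)–(321,248), and the chute goes from left (168,190) to its stop (300,190). I'll enlarge these regions.

```bash
python3 - <<'E'
from h import *
t=cv2.imread('pics/t1.png');s=cv2.imread('pics/s1.png')
cv2.imwrite('pics/tc.png',cv2.resize(t[140:300,150:350],None,fx=3.75,fy=3.75,interpolation=cv2.INTER_CUBIC))
cv2.imwrite('pics/sc.png',cv2.resize(s[90:310,200:360],None,fx=2.7,fy=2.7,interpolation=cv2.INTER_CUBIC))
E
```

```text
(no output)
```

View pics/tc.png

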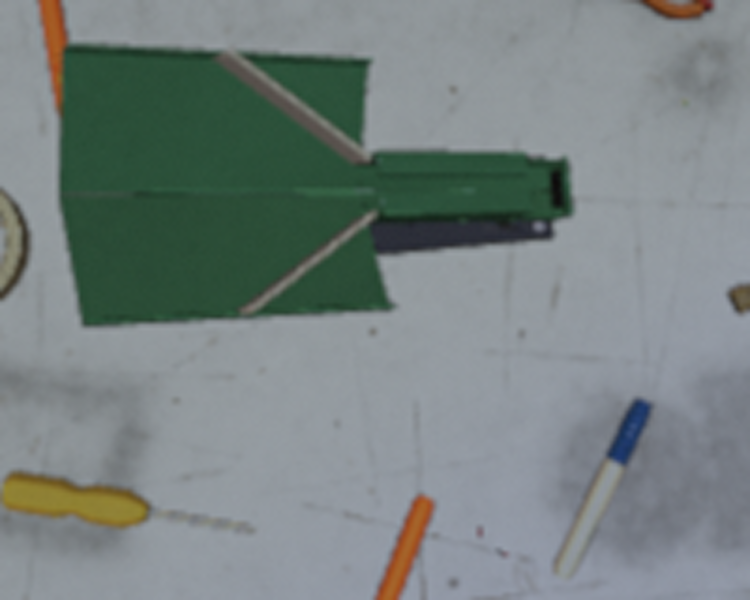

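View pics/sc.png

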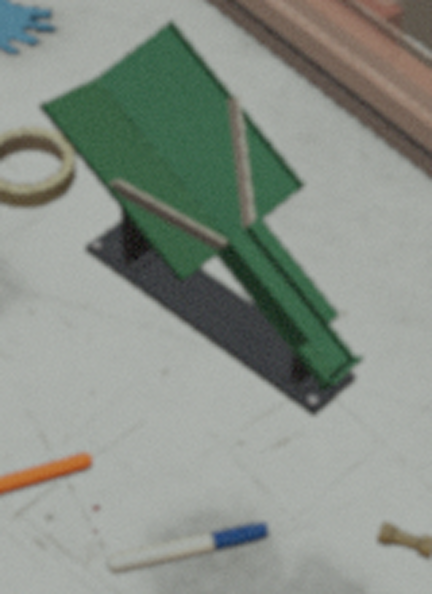

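The crops give the blue pen's ends in the top view as (643,402) for the cap and (563,573) for the rear, and in the scene view as (267,530) and (112,565). The pan corners and the centre line are also clear. I'll fit the chute pose and the pen pose from both views.

```bash
cat > fit.py <<'E'
from h import *
from scipy.optimize import least_squares
tc=lambda u,v:(u/3.75+150,v/3.75+140)
sc=lambda u,v:(u/2.7+200,v/2.7+90)
h=.075*np.tan(np.radians(20))
def P(q,s,l,n):
    d=np.array([np.cos(q[2]),np.sin(q[2]),0]);z=np.array([0,0,1.]);c,si=np.cos(np.pi/6),.5
    return np.array([q[0],q[1],.165])+s*(c*d-si*z)+l*np.cross(z,d)+n*(si*d+c*z)
obs=[('t1',tc(62,192),-.08,0,0),('t1',tc(67,46),-.08,.075,h),('t1',tc(85,325),-.08,-.075,h),('t1',tc(370,60),.11,.075,h),('t1',tc(392,307),.11,-.075,h),
('s1',sc(172,25),-.08,.075,h),('s1',sc(42,105),-.08,-.075,h),('s1',sc(302,185),.11,.075,h),('s1',sc(185,278),.11,-.075,h)]
f=lambda q:np.concatenate([proj(o[0],P(q,*o[2:]))-o[1] for o in obs])
r=least_squares(f,[.55,.1,-np.pi/2],x_scale=[.1,.1,.1]);q=r.x
print('mouth',q,'yaw deg',np.degrees(q[2]));print(np.round(r.fun.reshape(-1,2),1).tolist())
print('stop',P(q,.26,0,.008))
for n,e in(('t1',(tc(643,402),tc(563,573))),('s1',(sc(267,530),sc(112,565)))):
    a,b=[ray(n,*x,.0082)for x in e];print(n,a,b,'mid',(a+b)/2,'len',np.linalg.norm(a-b),'dir',np.degrees(np.arctan2(*(a-b)[1::-1])))
E
python3 fit.py
```

```text
mouth [ 0.63706042  0.16474211 -1.45716437] yaw deg -83.4893685536955
[[0.8, -0.2], [0.6, 1.1], [0.9, -2.1], [0.3, 1.2], [0.2, -1.5], [-2.1, -0.8], [0.3, -1.0], [-1.1, 0.8], [-0.7, -0.6]]
stop [ 0.66304507 -0.06294656  0.0419282 ]
t1 [ 0.51637636 -0.12559948  0.0082    ] [ 0.39697845 -0.07042159  0.0082    ] mid [ 0.45667741 -0.09801054  0.0082    ] len 0.13153121955647512 dir -24.80328750972781
s1 [ 0.51743852 -0.13014942  0.0082    ] [ 0.39755617 -0.07318104  0.0082    ] mid [ 0.45749735 -0.10166523  0.0082    ] len 0.13272970738602782 dir -25.417176875480575
```

Call:
apply_moves(
  moves=[9.9,-25.4,-4,0,0,-0.065,9.9,-25.4,-4,0,0,-0.065,9.9,-25.4,-4,0,0,-0.065,9.9,-25.4,-4,0,0,-0.065,9.9,-25.4,-4,0,0,-0.065,9.9,-25.4,-4,0,0,-0.065,9.9,-25.4,-4,0,0,-0.065,9.9,-25.4,-4,0,0,-0.065,9.9,-25.4,-4,0,0,-0.065,9.9,-25.4,-4,0,0,-0.065,9.9,-25.4,-4,0,0,-0.065,9.9,-25.4,-4,0,0,-0.065,9.9,-25.4,-4,0,0,-0.065,9.9,-25.4,-4,0,0,-0.065,9.9,-25.4,-4,0,0,-0.065,9.9,-25.4,-4,0,0,-0.065,9.9,-25.4,-4,0,0,-0.065,9.9,-25.4,-4,0,0,-0.065,9.9,-25.4,-4,0,0,-0.065,9.9,-25.4,-4,0,0,-0.065],
  claw=60,
  newtons=40,
)

```text
clock: 1.77
tcp_pos: [0.4561, -0.0988, 0.1389]
orientation: [-0.001, 0.217, 0.976, 0.0]
wrist_force: [-0.6, 0.3, 0.4]
finger_gap: 0.0514
grip_force: 0.0
```

```bash
sed -i 's/^h=.*/h=.0257/; s/\.075,h/.0705,h/g' fit.py; python3 fit.py|head -3; python3 - <<'E'
from h import *
shot('wrist','w1.png')
s=status.get_state();print(s['tcp_pos'],s['orientation'],s['clock'])
E
```

```text
mouth [ 0.63728943  0.16443781 -1.46031892] yaw deg -83.67011103832074
[[1.0, -0.5], [0.8, 3.2], [0.6, -4.4], [0.4, 3.2], [-0.2, -3.3], [-3.3, 0.4], [1.7, -1.7], [-2.5, 2.1], [0.4, -1.4]]
stop [ 0.66255569 -0.06333169  0.0419282 ]
[ 0.45616754 -0.09843672  0.13914711] [-5.98452636e-04  2.16760334e-01  9.76224623e-01  2.92423885e-04] 1.8167
```

View pics/w1.png

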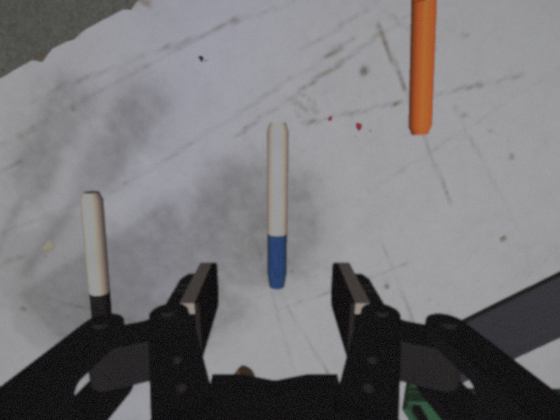

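The wrist view shows the blue pen between the fingers, with its rear end at (278,124) and its cap end at (277,287). The black pen is well to the side, at about x=95.

```bash
python3 - <<'E'
from h import *
a,b=ray('w1',277,287,.0082),ray('w1',278,124,.0082);print(a,b,(a+b)/2,np.linalg.norm(a-b),np.degrees(np.arctan2(*(a-b)[1::-1])))
E
```

```text
[ 0.52111033 -0.12533313  0.0082    ] [ 0.397843   -0.06696294  0.0082    ] [ 0.45947667 -0.09614804  0.0082    ] 0.13638883197999843 -25.338734703000995
```

Call:
apply_moves(
  moves=[0.1,0.1,-1.5,0,0,0,0.1,0.1,-3,0,0,0,0.1,0.1,-4,0,0,0,0.1,0.1,-4.6,0,0,0,0.1,0.1,-4.9,0,0,0,0.1,0.1,-5.1,0,0,0,0.1,0.1,-5.1,0,0,0,0.1,0.1,-5.1,0,0,0],
)

```text
clock: 2.48
tcp_pos: [0.4601, -0.0967, 0.0127]
orientation: [0.001, 0.217, 0.976, -0.0]
wrist_force: [0.2, -0.2, 0.2]
finger_gap: 0.0513
grip_force: 0.0
```

Call:
apply_moves(
  moves=[0,0,0,0,0,0,0,0,0,0,0,0,0,0,0,0,0,0,0,0,0,0,0,0,0,0,0,0,0,0,0,0,0,0,0,0,0,0,0,0,0,0,0,0,0,0,0,0,0,0,0,0],
  claw=0,
)

```text
schema error: expected a multiple of 6 numbers
```

Call:
apply_moves(
  moves=[0,0,0,0,0,0,0,0,0,0,0,0,0,0,0,0,0,0,0,0,0,0,0,0,0,0,0,0,0,0,0,0,0,0,0,0,0,0,0,0,0,0,0,0,0,0,0,0],
  claw=0,
)

```text
clock: 3.15
tcp_pos: [0.4602, -0.0973, 0.0128]
orientation: [0.001, 0.217, 0.976, -0.0]
wrist_force: [-1.7, 1.2, 5.2]
finger_gap: 0.0146
grip_force: 39.1
```

Call:
apply_moves(
  moves=[0,0,0.5,0,0,0,0,0,1,0,0,0,0,0,2,0,0,0,0,0,3,0,0,0,0,0,4,0,0,0,0,0,5,0,0,0,0,0,6,0,0,0,0,0,6,0,0,0,0,0,6,0,0,0],
)

```text
clock: 3.9
tcp_pos: [0.4606, -0.0975, 0.1635]
orientation: [0.002, 0.217, 0.976, -0.0]
wrist_force: [-0.7, -0.4, -0.3]
finger_gap: 0.0146
grip_force: 39.3
```

```bash
python3 - <<'E'
from h import *
shot('wrist','w2.png');shot('scene','s2.png')
a=cv2.imread('pics/w2.png');b=cv2.imread('pics/s2.png')
cv2.imwrite('pics/c2.png',np.hstack([cv2.resize(a[180:420,140:420],(400,343)),cv2.resize(b[130:320,170:390],(397,343))]))
s=status.get_state();print(s['tcp_pos'],s['wrist_force'],s['grip_force'],s['finger_gap'])
E
```

```text
[ 0.45900333 -0.0968545   0.16129235] [-0.15267227 -0.42381386 -0.80767852] 39.27676498889923 0.01445574433384041
```

View pics/c2.png

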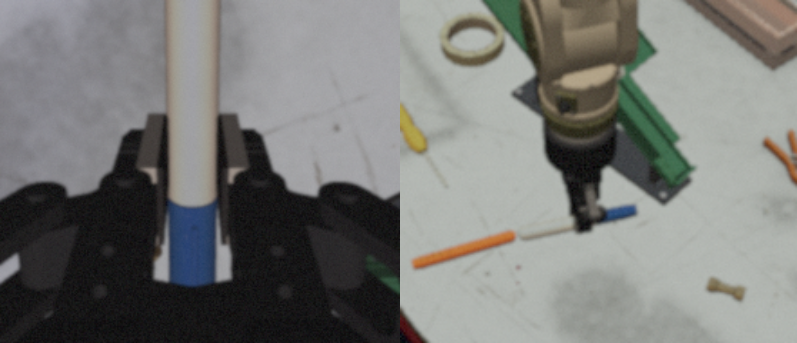

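The pen is held straight across its middle, with the cap toward the gripper-body side of the view, and nothing is snagged. Next I'll compute the moves to the pan.

```bash
sed -i 's/h=.0257/h=.0273/; s/\.0705,h/.075,h/g' fit.py; cat > plan.py <<'E'
from fit import *
from scipy.spatial.transform import Rotation as R
p=proj('t1',P(q,.26,0,.008));print('stop crop px',(p-[150,140])*3.75)
s=status.get_state();o=s['orientation'];R0=R.from_quat(np.r_[o[1:],o[0]])
X=np.array([np.cos(q[2])*np.cos(np.pi/6),np.sin(q[2])*np.cos(np.pi/6),-.5]) # downhill = cap
Z=-np.array([np.cos(q[2])*.5,np.sin(q[2])*.5,np.cos(np.pi/6)])
x0=R0.as_matrix()[:,0];print('tool x',x0)
if x0@[.904,-.427,0]<0 and s['clock']<4.5: X=-X
Rt=R.from_matrix(np.c_[X,np.cross(Z,X),Z]);
for n in(.12,.04,.026): print(n,P(q,-.005,0,n),'shift',(P(q,-.005,0,n)-s['tcp_pos'])/.025)
print('rotvec',(Rt*R0.inv()).as_rotvec(),s['tcp_pos'])
E
python3 plan.py
```

```text
mouth [ 0.63705981  0.16474247 -1.45716497] yaw deg -83.48940266689145
[[0.8, -0.2], [0.6, 1.1], [0.9, -2.1], [0.3, 1.2], [0.2, -1.5], [-2.1, -0.8], [0.3, -1.0], [-1.1, 0.8], [-0.7, -0.6]]
stop [ 0.66304432 -0.06294621  0.0419282 ]
t1 [ 0.51637636 -0.12559948  0.0082    ] [ 0.39697845 -0.07042159  0.0082    ] mid [ 0.45667741 -0.09801054  0.0082    ] len 0.13153121955647512 dir -24.80328750972781
s1 [ 0.51743852 -0.13014942  0.0082    ] [ 0.39755617 -0.07318104  0.0082    ] mid [ 0.45749735 -0.10166523  0.0082    ] len 0.13272970738602782 dir -25.417176875480575
stop crop px [560.62939102 186.79189059]
tool x [-9.05638341e-01  4.24050424e-01  6.59004260e-04]
0.12 [0.64337205 0.10943162 0.27142305] shift [7.37474888 8.25144493 4.40522776]
0.04 [0.63883657 0.14917366 0.20214102] shift [7.19332971 9.84112637 1.63394647]
0.026 [0.63804286 0.15612851 0.19001666] shift [ 7.16158136 10.11932063  1.14897224]
rotvec [ 0.44318127  0.31862154 -0.99508461] [ 0.45900333 -0.0968545   0.16129235]
```

Call:
apply_moves(
  moves=[0,0,1.5,0,0,0,0,0,3,0.09,0.06,-0.2,0.5,0.5,4.5,0.13,0.1,-0.3,1,1,5.5,0.18,0.13,-0.4,2,2,6,0.22,0.16,-0.5,3,3,6,0.27,0.19,-0.6,4,4,6,0.31,0.22,-0.7,5,5,6,0.36,0.26,-0.8,6,6,6,0.4,0.29,-0.9,7,7,6,0.443,0.319,-0.995,7.4,8.2,5.5,0.443,0.319,-0.995,7.4,8.25,5,0.443,0.319,-0.995,7.4,8.25,5,0.443,0.319,-0.995,7.4,8.25,5,0.443,0.319,-0.995,7.4,8.25,5,0.443,0.319,-0.995,7.4,8.25,5,0.443,0.319,-0.995],
)

```text
clock: 5.33
tcp_pos: [0.6445, 0.1084, 0.2874]
orientation: [-0.193, 0.643, 0.721, 0.172]
wrist_force: [-0.5, 0.7, -0.4]
finger_gap: 0.0145
grip_force: 39.2
```

```bash
sed -i 's/; X=-X/; X=X/; s/^if x0.*/X=-X/' plan.py; python3 plan.py|tail -5; python3 - <<'E'
from h import *
shot('scene','s3.png');shot('top','t3.png')
a=cv2.imread('pics/s3.png');b=cv2.imread('pics/t3.png')
cv2.imwrite('pics/c3.png',np.hstack([cv2.resize(a[60:260,190:390],(400,400)),cv2.resize(b[120:290,150:320],(400,400))]))
E
```

```text
tool x [-0.09760106  0.86092079  0.49928892]
0.12 [0.64337205 0.10943162 0.27142305] shift [-0.0453057   0.03941729 -0.64047003]
0.04 [0.63883657 0.14917366 0.20214102] shift [-0.22672487  1.62909873 -3.41175133]
0.026 [0.63804286 0.15612851 0.19001666] shift [-0.25847323  1.90729298 -3.89672555]
rotvec [0.0007908  0.00031112 0.00087187] [0.64450469 0.10844619 0.2874348 ]
```

View pics/c3.png

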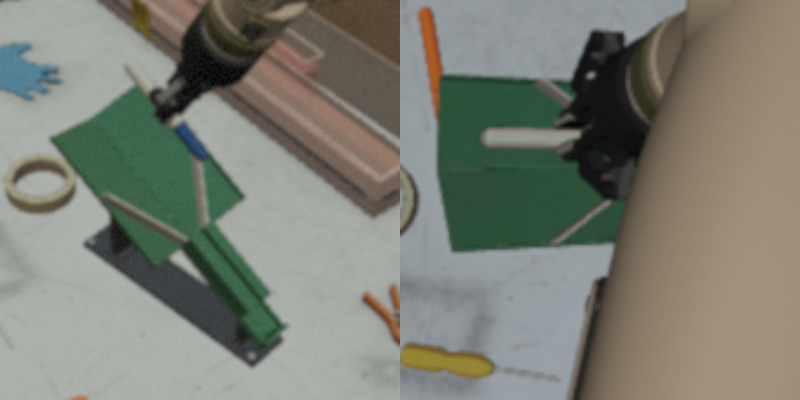

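The pen is above the pan, parallel to the chute, with the cap downhill. Now I'll lower it.

Call:
apply_moves(
  moves=[-0.1,0.4,-1.1,0,0,0,-0.15,0.9,-2.1,0,0,0,-0.2,1.4,-3,0,0,0,-0.25,1.65,-3.4,0,0,0,-0.25,1.8,-3.7,0,0,0,-0.25,1.9,-3.9,0,0,0,-0.25,1.9,-3.9,0,0,0,-0.25,1.9,-3.9,0,0,0],
)

```text
clock: 6.1
tcp_pos: [0.6388, 0.1564, 0.1902]
orientation: [-0.192, 0.643, 0.721, 0.172]
wrist_force: [0.3, -0.5, 0.9]
finger_gap: 0.0141
grip_force: 39.2
```

```bash
python3 plan.py|tail -3; python3 - <<'E'
from h import *
shot('scene','s4.png')
a=cv2.imread('pics/s4.png')
cv2.imwrite('pics/c4.png',cv2.resize(a[90:210,200:360],(800,600),interpolation=cv2.INTER_CUBIC))
E
```

```text
0.04 [0.63883657 0.14917366 0.20214102] shift [ 0.00339565 -0.28828192  0.47884334]
0.026 [0.63804286 0.15612851 0.19001666] shift [-0.02835271 -0.01008766 -0.00613089]
rotvec [0.00076154 0.00114433 0.00012006] [0.63875168 0.1563807  0.19016993]
```

View pics/c4.png

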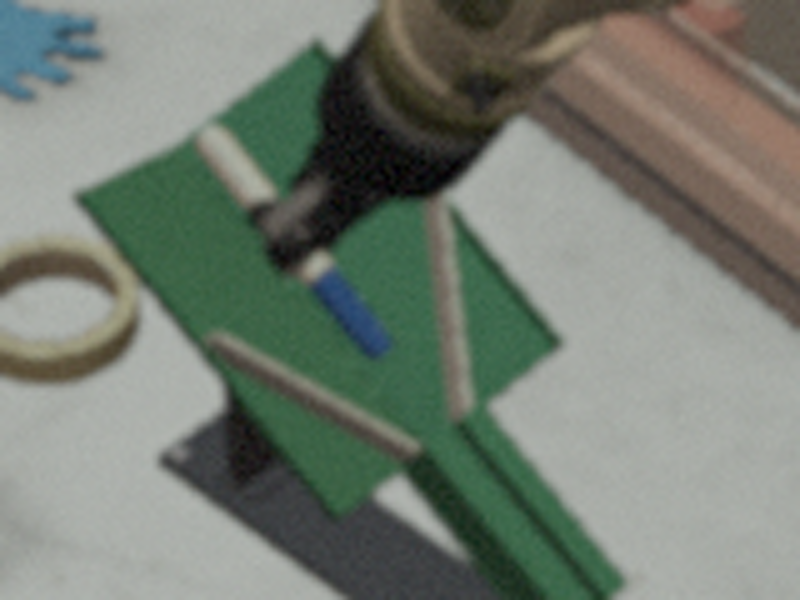

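The pen sits just above the pan, aligned with the channel at about (270,230)–(385,350). I'll release it.

Call:
apply_moves(
  moves=[0,0,0,0,0,0,0,0,0,0,0,0,0,0,0,0,0,0,0,0,0,0,0,0,0,0,0,0,0,0,0,0,0,0,0,0,0,0,0,0,0,0,0,0,0,0,0,0,0,0,0,0,0,0],
  claw=50,
)

```text
clock: 6.9
tcp_pos: [0.6382, 0.1568, 0.1893]
orientation: [-0.193, 0.643, 0.721, 0.172]
wrist_force: [-0.0, -0.5, -0.2]
finger_gap: 0.0427
grip_force: 0.0
```

Call:
apply_moves(
  moves=[0.1,-0.6,1,0,0,0,0.15,-1.2,2,0,0,0,0.2,-1.7,3,0,0,0,0.2,-1.7,4,0,0,0,0,-1,5,0,0,0,-1,0,6,0,0,0,-2,1,6,0,0,0,-3,2,6,0,0,0,-4,3,6,0,0,0,-5,4,6,0,0,0,-6,5,6,0,0,0,-7,6,6,0,0,0,-7,6,6,0,0,0,-7,6,6,0,0,0,-7,6,6,0,0,0],
)

```text
clock: 8.15
tcp_pos: [0.4633, 0.3068, 0.3396]
orientation: [-0.193, 0.643, 0.721, 0.172]
wrist_force: [1.2, -0.0, 0.8]
finger_gap: 0.0428
grip_force: 0.0
```

```bash
python3 - <<'E'
from h import *
shot('scene','s5.png');shot('top','t5.png')
a=cv2.imread('pics/s5.png');b=cv2.imread('pics/t5.png')
cv2.imwrite('pics/c5.png',np.hstack([cv2.resize(a[90:290,200:360],(400,500)),cv2.resize(b[150:250,230:310],(400,500))]))
E
```

```text
(no output)
```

View pics/c5.png

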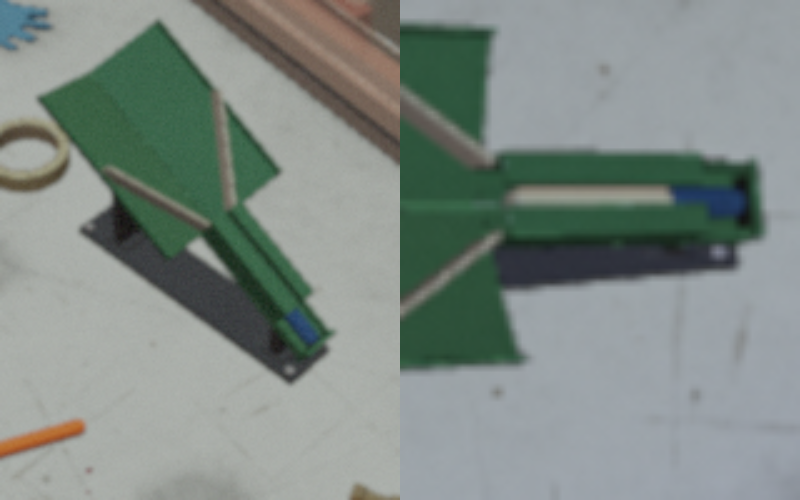

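The blue cap is against the stop, with its end at about (745,200) in the right-hand panel. The pen lies in line in the channel and the arm is clear.

```bash
python3 -c "
from h import *
print(job.hand_in())"
```

```text
the job is handed in; nothing more can be done
None
```

I handed the job in at about 8 s: the last camera view shows the blue-capped marker released and lying in line in the channel with its cap against the stop, I kept the arm clear of the black-capped marker, and the hand-in returned no verdict.

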